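# Fill the numbered bottle rack in order

## Robot

A 6-joint arm with a two-finger parallel gripper is mounted at the origin on a cart in front of the work surface, level with it; the furniture and walls round the work are solid. World frame = base frame: x ahead of the robot, y to its left, z up, the work surface at z = 0. Lengths are in m, angles in degrees, forces in N, time in s.
With the tool pointing down it reaches from about 0.4 to 0.825 m from the base axis. Payload 7 kg.
Tool frame: the origin (TCP) lies at the very end of the fingers, on their centre line; the grasp point (between the pads) lies 19 mm behind it; z points along the fingers, y is the line along which they close (so a half turn about z gives the same grasp; the last joint's range is limited). The gripper opens to 88 mm and grips with 3 to 60 N. Pads are 19 mm wide; open, the fingers measure 130 mm over their backs; the gripper's body (78 mm by 193 mm) begins 47 mm behind the grasp point.
Start: joints at [88.184, 20.546, 0.682, 0, -70.136, -16.507], TCP at [0.212, 0.641, 0.227] pointing down, gripper open.
Joint ranges: [-176.03, 176.03], [-82.01, 121.73], [-58.28, 71.71], [-173.87, 95.51], [-174.79, -0.11], [-173.66, 173.66]. Speed limits (degrees/s): [136.94, 136.94, 172.46, 180, 180, 180].

## Interface

Orientations are given as [roll, pitch, yaw] about the fixed x, y, z axes, in that order (R = Rz(yaw) Ry(pitch) Rx(roll)).
In Python, from plant import get_state, capture, close_job, regions_of gives the robot as it stands.
- The arm moves only by the tool jog_arm, never from a script. Its argument "moves" is a list of rows, each a list of 3 entries, a list of its own where there are three numbers: the shift along the tool's x, y, z in cm, then the turn about the tool's z in degrees, then the finger opening in cm, from 0 to 8.76. A call has 1 to 12 rows; each row shifts and turns the commanded pose from where the row before left it, along the tool's axes as they then stand; what a row does not reach is not made up. A row lasts 1/8 s, in which the tool goes at most 62.5 mm and 10.7 degrees, less where a joint would pass 70% of its speed; a pose out of reach is approached as far as the arm can. A call is refused whole if a number of a shift passes 6.25 or a number of a turn 10.7, either way. A call with a gripper value outside its range is refused whole. The fingers move at their own pace and stop on an object; "newtons" is the grip in N (left out, the last holds). Time passes only in rows, so rows that do not move let the fingers close. It gives the time, the measured TCP pose, the force, the opening and the grip force at its end, in the units of the state.
- get_state(): the state, without advancing time (a new reading comes with each control period).
- capture(name): name is "side" or "top"; returns a dict with "pixels" (384x512x3 uint8, blue, green, red), "mtx" (3x3 intrinsics, pixels), "k1" (the pictures are not rectified: a ray, as slopes to the right and down, at radius r is drawn at 1 + k1 r^2 times it, then the intrinsics apply), "world_from_camera" (4x4, takes a point from camera to world coordinates). Camera axes: x right, y down, z forward; pixel columns grow to the right and rows downward; lengths in m; the calibration is good to about 2 mm. A picture is of the moment at which its call begins. There is no depth.
- close_job(): hands the job in; it is judged then, once.
Trained networks look in a picture, given as the dict that the camera call returned (one of the last four; its "shot" number tells which), for a name from the list of things; names that differ only in an ending like _2 or _b are one class to them, and where a whole thing is asked for, a point or a joint stands for the part that bears it (a point fixed in the world has none). Each returns a list of dicts, best first, with "confidence" (0 to 1); they miss things now and then, are a little off and sometimes report something else, mostly with a low value. They report only what shows in the picture. A call takes as long as a camera call. They do not tell look-alikes from the thing itself.
- regions_of(picture, thing): "pixels" (384x512 bool, what is visible of it) and "pixel" ([column, row] in pixels, amid what is visible of it).
The state is a dict: "time_s": time; "joints": joint angles; "qd": joint speeds; "joint_torque": joint torques, N m; "tcp_pos": TCP position; "eef_rot": TCP orientation; "contact_force": force on the tool from outside, world axes, zero at the start; "moment": the same for the moment, N m; "gripper_width": finger opening in m; "gripper_force": force on a finger pad.
Only numpy, scipy, OpenCV 4.12 (cv2) and the standard library are available. Lean on these libraries where they do the work, as an engineer would, in place of code of your own. Each camera call takes 0.05 s, during which the arm holds its last target. There are 200 camera calls.

## Task

Finish filling the numbered bottle rack; the small brown bottle already stands in the pocket marked with one dot and stays there. Of the two bottles standing loose on the worktop to the right of the rack, first stand the shorter one (blue cap) upright in the pocket marked with two dots, and only when it stands there, stand the taller one (white cap) upright in the pocket marked with three dots. Set the bottles down on the pocket floors rather than dropping them, and leave everything else where it lies.

Things in the scene. Friction and masses are not known exactly. Their poses are not given: they have to be found in the camera images.
- middle_bottle: the shorter of the two loose bottles: dark round bottle with blue screw cap, body 54 mm in diameter up to 68 mm above its foot, cap 35 mm in diameter, 96 mm high in all, about 0.12 kg, standing upright on the worktop right of the rack. Origin: centre of its underside, z up its axis
- tall_bottle: the taller of the two loose bottles: brown round bottle with white cap, body 55 mm in diameter up to 81 mm above its foot, cap 31 mm in diameter, 119 mm high in all, about 0.22 kg, standing upright on the worktop right of the rack. Origin: centre of its underside, z up its axis. The two loose bottles may stand either way round
- small_bottle: small brown bottle with black cap, 40 mm in diameter, 62 mm high, already standing loose in the one-dot pocket. Origin: centre of its underside
- pocket_1: fixed grey rack pocket with one raised black dot on its white front tab: square open cup, outside 86 mm, inside 72 mm, 26 mm high. Origin: centre of its underside, 9 mm above the worktop; inner floor 7 mm, rim 26 mm above origin. -x points to the tab (12 mm high, ends 75 mm from origin), y along the row. Three pockets side by side, 94 mm apart, order varies
- pocket_2: fixed grey rack pocket with two raised black dots on its white front tab: square open cup, outside 86 mm, inside 72 mm, 26 mm high. Origin: centre of its underside, 9 mm above the worktop; inner floor 7 mm, rim 26 mm above origin. -x points to the tab (12 mm high, ends 75 mm from origin), y along the row. Three pockets side by side, 94 mm apart, order varies
- pocket_3: fixed grey rack pocket with three raised black dots on its white front tab: square open cup, outside 86 mm, inside 72 mm, 26 mm high. Origin: centre of its underside, 9 mm above the worktop; inner floor 7 mm, rim 26 mm above origin. -x points to the tab (12 mm high, ends 75 mm from origin), y along the row. Three pockets side by side, 94 mm apart, order varies
- cast: white plaster dental arch model, 68x66x29 mm, bystander between the loose bottles and the press. Origin: centre of its underside
- marker: white marker pen with red cap, 135 mm long, 16 mm thick, lying flat between the places of the two loose bottles, bystander. Origin: centre of its underside
- tape: roll of beige tape lying flat, 104 mm across, 25 mm high, bystander behind the rack, fixed. Origin: centre of its underside
- mallet_wood: wooden mallet lying flat, 162x247x37 mm, bystander at the left, fixed. Origin: centre of its underside
- foil: crumpled silver foil pouch, 67x82x68 mm, bystander at the right. Origin: centre of its underside
- carver: thin metal wax carver with black grip, 144 mm long, 8 mm thick, lying in front of the rack, bystander. Origin: centre of its underside
- brush_c: thin cyan paint brush, 195 mm long, 9 mm thick, lying in front of the rack, bystander. Origin: centre of its underside
- flask_press: fixed green hand press with a T-bar on top, 204 mm deep, 261 mm wide, 311 mm high, behind the loose bottles; carry bottles past in front of it. Origin: centre of its underside, its front faces -x
There are look-alikes about, which are no part of the job. What is shaped like the middle_bottle but red or turquoise is not meant. What is shaped like the tall_bottle but green is not meant.

How it is judged:
By the outcome, as a careful person would: the job done as asked, in the order asked, and still so for the second after the job is handed in, with the robot touching nothing.
It also fails if it takes over 64 s, if anything falls off the work surface, if the arm or the gripper's body presses on something with over 40 N, if the wrist force passes 120 N, or if a joint passes its speed limit or range.

## Working session

There is one attempt and no reset: what is moved stays moved. The work goes in short steps, Python scripts to look and compute and a tool call to move; the robot and the scene stay as the last step left them, time stands still between calls to the robot, and variables do not carry over. Pictures are saved under pics/ and viewed, at most 10 in all, crops included, and the job is handed in when it is done.

Besides the shell and the picture viewer there is one more tool, called by a JSON object that holds its "api" and its "payload", one argument or row to a line. jog_arm: Moves the arm, as the interface text tells. Its arguments: {"type":"object","properties":{"moves":{"type":"array"},"newtons":{"type":"number"}},"required":["moves"]}

```bash
mkdir -p pics; ls; cat > h.py <<'E'
import numpy as np, cv2
from plant import get_state, capture, close_job, regions_of
def ray(p,uv):
    K=p["mtx"];uv=np.asarray(uv,float)
    d=np.array([(uv[0]-K[0][2])/K[0][0],(uv[1]-K[1][2])/K[1][1]]);s=d.copy()
    for _ in range(30): s=d/(1+p["k1"]*(s@s))
    T=np.array(p["world_from_camera"]);v=T[:3,:3]@np.array([s[0],s[1],1]);return T[:3,3],v
def at_z(p,uv,z):
    o,v=ray(p,uv);return o+v*(z-o[2])/v[2]
def proj(p,X):
    T=np.array(p["world_from_camera"]);c=T[:3,:3].T@(np.asarray(X,float)-T[:3,3]);s=c[:2]/c[2]
    s=s*(1+p["k1"]*(s@s));K=p["mtx"];return np.array([K[0][0]*s[0]+K[0][2],K[1][1]*s[1]+K[1][2]])
E
python3 - <<'E'
from h import *
for n in("side","top"):
    p=capture(n);cv2.imwrite(f"pics/{n}0.png",cv2.resize(p["pixels"],(768,576)))
    T=np.array(p["world_from_camera"]);print(n,T[:3,3].round(3),T[:3,2].round(3))
    for t in("middle_bottle","tall_bottle","small_bottle","pocket_1","pocket_2","pocket_3","marker","cast"):
        print(t,[(round(r["confidence"],2),np.round(r["pixel"]).tolist(),at_z(p,r["pixel"],0.03).round(3)[:2].tolist()) for r in regions_of(p,t)[:4]])
print(get_state())
E
```

```text
pics
side [0.618 1.365 0.919] [-0.035 -0.835 -0.549]
middle_bottle [(0.7, [266.0, 182.0], [0.51, -0.046]), (0.48, [277.0, 168.0], [0.447, -0.178]), (0.45, [272.0, 139.0], [0.447, -0.507])]
tall_bottle []
small_bottle []
pocket_1 [(0.93, [269.0, 231.0], [0.525, 0.303]), (0.89, [254.0, 203.0], [0.576, 0.116]), (0.61, [268.0, 218.0], [0.523, 0.22])]
pocket_2 [(0.93, [269.0, 231.0], [0.525, 0.303]), (0.89, [254.0, 203.0], [0.576, 0.116]), (0.61, [268.0, 218.0], [0.523, 0.22])]
pocket_3 [(0.93, [269.0, 231.0], [0.525, 0.303]), (0.89, [254.0, 203.0], [0.576, 0.116]), (0.61, [268.0, 218.0], [0.523, 0.22])]
marker []
cast [(0.47, [281.0, 145.0], [0.402, -0.435]), (0.46, [255.0, 173.0], [0.561, -0.133])]
top [-0.13   0.125  1.817] [ 0.352 -0.047 -0.935]
middle_bottle [(0.69, [382.0, 192.0], [0.464, -0.457]), (0.63, [292.0, 204.0], [0.456, -0.097])]
tall_bottle [(0.64, [410.0, 202.0], [0.409, -0.56]), (0.63, [362.0, 204.0], [0.423, -0.371])]
small_bottle [(0.63, [213.0, 187.0], [0.567, 0.207])]
pocket_1 [(0.95, [236.0, 188.0], [0.551, 0.115]), (0.81, [191.0, 202.0], [0.513, 0.297]), (0.62, [21
[... 524 characters left out ...]
0.528, 0.203])]
{'time_s': 0.9, 'joints': array([ 8.81841428e+01,  2.05446149e+01,  6.81738668e-01, -3.79798564e-04,
       -7.01364439e+01, -1.65058736e+01]), 'qd': array([ 0.05347198,  0.02751228,  0.03039716,  0.00290226, -0.05955758,
        0.02411358]), 'joint_torque': array([-9.12903470e-04, -5.82358360e+01,  2.93297410e+01,  7.00193301e+00,
        1.25809433e-02, -1.66911758e-05]), 'tcp_pos': array([0.21220773, 0.64074472, 0.22657809]), 'eef_rot': array([-1.79999450e+02,  5.35649450e-04, -1.83218598e+01]), 'contact_force': array([-0.5577873 , -0.28248828,  0.44606277]), 'moment': array([0.03003741, 0.07594247, 0.0132571 ]), 'gripper_force': 0.0, 'gripper_width': 0.08767385024456051}
```

View pics/side0.png

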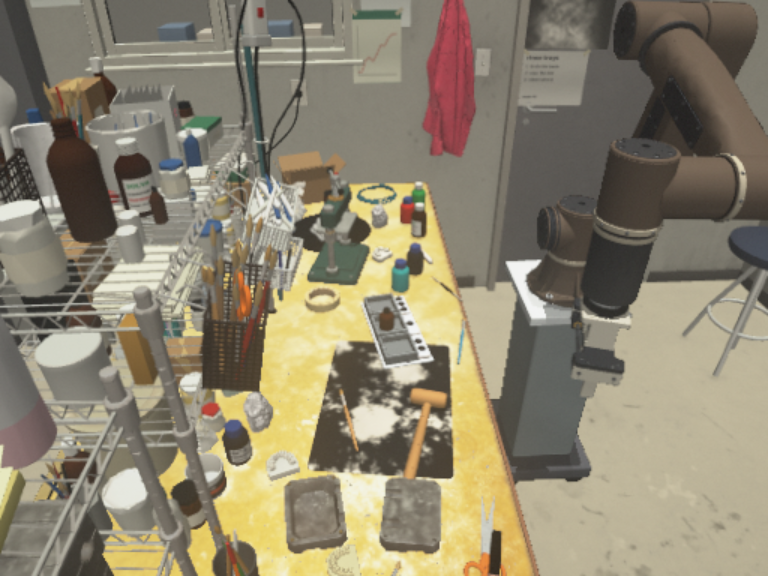

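View pics/top0.png

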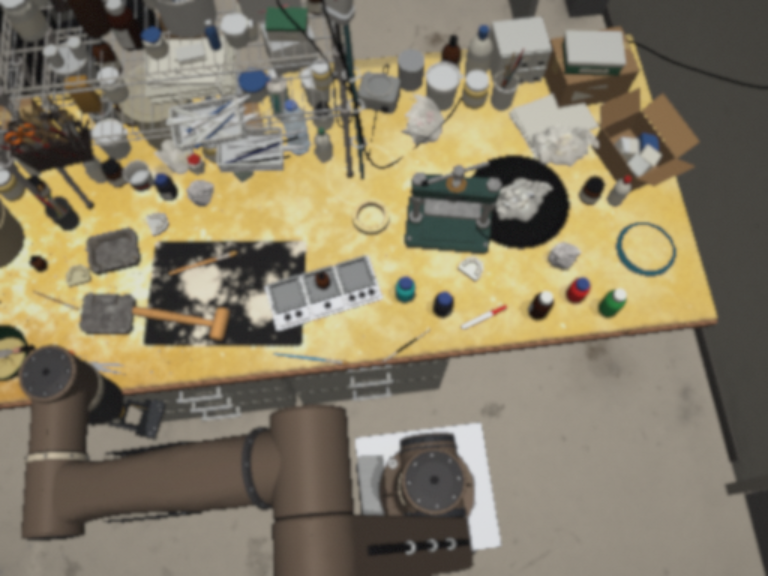

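The top view (768x576) shows these candidates:
- **Bottles like the middle_bottle:** turquoise (405,289), dark with blue cap (443,303), and red (578,289). The dark one with the blue cap is the target.
- **Bottles like the tall_bottle:** brown with white cap (541,304) and green (613,301). The brown one with the white cap is the target.

The rack runs from (275,305) to (375,275), with the small bottle in the middle pocket. I'll check this in a close crop.

```bash
python3 - <<'E'
from h import *
p=capture("top");q=capture("side");a=p["pixels"]
c1=cv2.resize(a[165:235,170:270],(800,560),interpolation=cv2.INTER_CUBIC)[:, :]
c2=cv2.resize(a[180:220,260:430],(800,188),interpolation=cv2.INTER_CUBIC)
c1=cv2.resize(a[165:225,170:270],(680,408),interpolation=cv2.INTER_CUBIC);c1=cv2.copyMakeBorder(c1,0,0,0,120,cv2.BORDER_CONSTANT)
cv2.imwrite("pics/c1.png",np.vstack([c1,c2]))
b=q["pixels"];cv2.imwrite("pics/c2.png",cv2.resize(b[115:255,220:320],(571,600)[:2] if 0 else (428,600),interpolation=cv2.INTER_CUBIC))
for pic,n in((p,"top"),(q,"side")):
  for t in("middle_bottle","tall_bottle","pocket_1"):
    for r in regions_of(pic,t):
        m=r["pixels"];ys,xs=np.nonzero(m);px=pic["pixels"][m].mean(0)
        print(n,t,round(r["confidence"],2),np.round(r["pixel"]),xs.min(),xs.max(),ys.min(),ys.max(),px.round())
E
```

```text
top middle_bottle 0.47 [385. 195.] 377 392 185 202 [ 65.  59. 110.]
top tall_bottle 0.79 [361. 205.] 352 368 195 213 [71. 83. 93.]
top tall_bottle 0.61 [410. 204.] 398 417 193 212 [ 83. 120.  94.]
top pocket_1 0.92 [193. 201.] 179 205 185 216 [148. 147. 146.]
top pocket_1 0.73 [236. 186.] 224 251 171 203 [144. 145. 144.]
top pocket_1 0.59 [215. 195.] 201 228 178 210 [154. 154. 153.]
side middle_bottle 0.58 [268. 184.] 260 273 172 194 [116. 130. 100.]
side middle_bottle 0.55 [276. 167.] 272 283 161 182 [ 82.  95. 102.]
side middle_bottle 0.41 [254. 140.] 249 257 136 150 [146. 157. 162.]
side tall_bottle 0.54 [280. 146.] 274 284 135 157 [ 94. 113. 124.]
side tall_bottle 0.4 [266. 220.] 247 279 208 224 [156. 163. 164.]
side pocket_1 0.59 [266. 232.] 252 286 221 242 [141. 148. 149.]
side pocket_1 0.57 [253. 201.] 243 272 194 209 [141. 152. 155.]
side pocket_1 0.55 [264. 216.] 247 278 208 223 [158. 164. 165.]
```

View pics/c1.png

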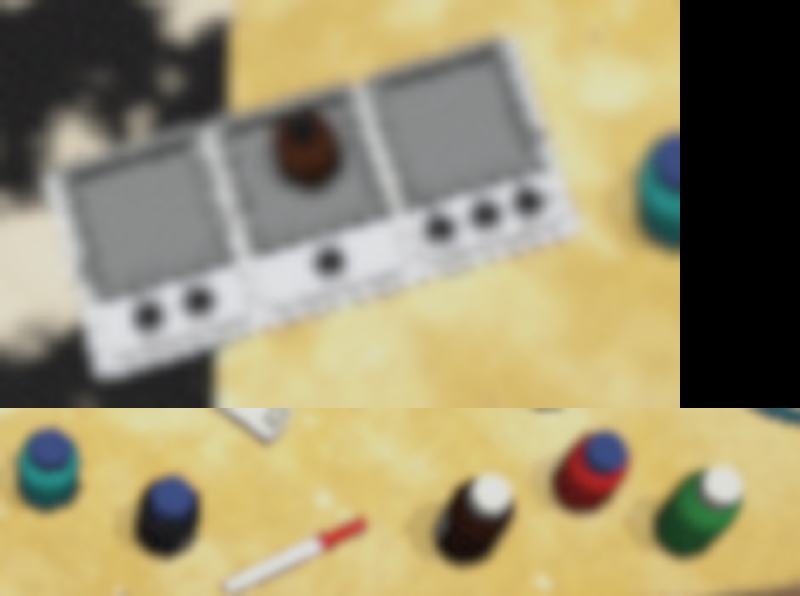

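View pics/c2.png

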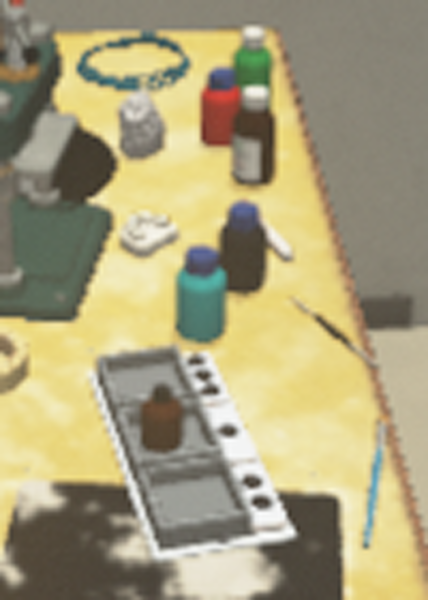

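The crop confirms it. The two-dot pocket is on the left, one dot (small bottle) is in the middle, and three dots is on the right. The blue-cap dark bottle is at about top-pixel (297,199) and the white-cap brown bottle is at about (362,203). Next I'll fit the poses.

```bash
cat >> h.py <<'E'
from scipy.optimize import minimize, least_squares
def cyl(x,y,z0,profile):
    a=np.linspace(0,2*np.pi,36)
    return [np.array([[x+r*np.cos(t),y+r*np.sin(t),z0+z] for z in (za,zb) for t in a]) for r,za,zb in profile]
PM=[(.027,0,.068),(.0175,.068,.096)];PT=[(.0275,0,.081),(.0155,.081,.119)]
def sil(p,parts,S=4):
    m=np.zeros((384*S,512*S),np.uint8)
    for c in parts:
        h=cv2.convexHull(np.array([(proj(p,X)+.5)*S for X in c]).astype(np.float32));cv2.fillConvexPoly(m,h.astype(np.int32),1)
    return cv2.resize(m.astype(np.float32),(512,384),interpolation=cv2.INTER_AREA)
def fitbottle(ps,xy,profile,z0=0,R=16):
    # foreground: differs from yellow board
    data=[]
    for p in ps:
        c=proj(p,[*xy,z0+.045]).astype(int);w=(slice(c[1]-R,c[1]+R),slice(c[0]-R,c[0]+R))
        a=p["pixels"].astype(float);f=((a[...,2]<120)|(a[...,0]>a[...,2]*.92)).astype(float);data.append((p,w,f[w]))
    cost=lambda v:sum(np.abs(sil(p,cyl(v[0],v[1],z0,profile))[w]-f).sum() for p,w,f in data)
    r=minimize(cost,xy,method="Nelder-Mead",options=dict(initial_simplex=[xy,[xy[0]+.01,xy[1]],[xy[0],xy[1]+.01]],xatol=3e-4,fatol=.1))
    return r.x,r.fun
def overlay(p,curves,name,w,k):
    b=cv2.resize(p["pixels"][w],None,fx=k,fy=k,interpolation=cv2.INTER_CUBIC)
    for c in curves:
        q=np.array([(proj(p,X)+.5-[w[1].start,w[0].start])*k for X in c]);cv2.polylines(b,[q.astype(np.int32)],True,(0,255,0),1)
    cv2.imwrite(name,b)
def rk(v,pts):
    c,s=np.cos(v[2]),np.sin(v[2]);return [[v[0]+c*x-s*y,v[1]+s*x+c*y,z] for x,y,z in pts]
E
python3 - <<'E'
from h import *
p=capture("top");q=capture("side")
for n,uv,P in(("mid",(297,199),PM),("tall",(362,203),PT)):
    xy=at_z(p,uv,.06)[:2]
    for ps in([p],[q],[p,q]):
        v,c=fitbottle(ps,xy,P);print(n,v.round(4),round(c,1))
for n,uv in(("turq",(270,193)),("red",(385,193)),("green",(409,201))): print(n,at_z(p,uv,.05).round(3))
# rack fit: v=(x,y,yaw) of middle pocket; dots measured
D=[(0,330,262),(1,173.5,308),(-1,485,215)]
top=[np.array([170+(u+.5)/6.8-.5,165+(w+.5)/6.8-.5]) for _,u,w in D]
ks=428/100;sd=[(228,431),(257,492),(203.5,376)]
side=[np.array([220+u/4.28-.5,115+w/4.286-.5]) for u,w in sd]
def res(v,which):
    o=[]
    for (i,_,_),a,b in zip(D,top,side):
        X=rk(v,[(-.059,.094*i,.022)])[0]
        if 't' in which:o+=list(proj(p,X)-a)
        if 's' in which:o+=list(proj(q,X)-b)
    return o
for w in("t","s","ts"):
    r=least_squares(res,[.53,.2,.2],args=(w,));print(w,r.x.round(4),np.degrees(r.x[2]).round(2),np.abs(r.fun).max().round(2))
v=r.x
cur=[rk(v,[(a*h,b*h+.094*i,z) for a,b in((-1,-1),(1,-1),(1,1),(-1,1))]) for i in(-1,0,1) for h,z in((.036,.035),(.043,.035),(.036,.016))]
overlay(p,cur,"pics/r1.png",(slice(165,225),slice(170,270)),7)
overlay(q,cur,"pics/r2.png",(slice(185,250),slice(220,320)),7)
a=cv2.imread("pics/r1.png");b=cv2.imread("pics/r2.png")
cv2.imwrite("pics/rr.png",cv2.resize(np.vstack([a,b]),(480,600)))
E
```

```text
mid [ 0.4558 -0.1066] 44.1
mid [ 0.4628 -0.1049] 170.0
mid [ 0.4613 -0.1073] 216.6
tall [ 0.4199 -0.355 ] 55.9
tall [ 0.4219 -0.3726] 154.7
tall [ 0.4241 -0.3601] 219.2
turq [ 0.506 -0.014  0.05 ]
red [ 0.451 -0.463  0.05 ]
green [ 0.407 -0.55   0.05 ]
t [0.557  0.2036 0.187 ] 10.71 0.07
s [0.5576 0.2051 0.1913] 10.96 0.14
ts [0.5573 0.204  0.1889] 10.83 0.2
```

View pics/rr.png

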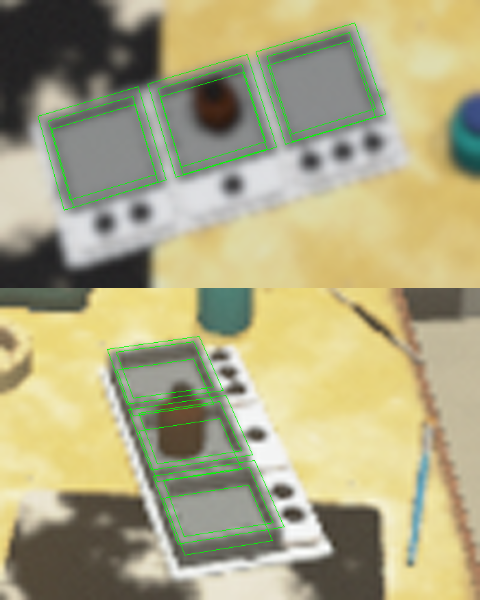

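The rack wireframe lies well on the pockets in both views: the two-dot pocket is around (105,165) in the top half and (215,510) in the side half. The side-view fits of the bottles are weak because of clutter, so I'll refine from the caps and check with an overlay.

```bash
python3 - <<'E'
from h import *
p=capture("top");q=capture("side");tiles=[]
for n,xy,P in(("mid",(.456,-.107),PM),("tall",(.42,-.358),PT)):
    xy=np.array(xy);meas=[]
    for pic in(p,q):
        a=pic["pixels"].astype(float);c=proj(pic,[*xy,P[0][2]+.015]);b,g,r=a[...,0],a[...,1],a[...,2]
        m=(b>r*1.25)&(b>60) if n=="mid" else (b>r*.85)&(r>130)
        Y,X=np.mgrid[:384,:512];m&=(abs(X-c[0])<9)&(abs(Y-c[1])<9)
        k,l,st,ce=cv2.connectedComponentsWithStats(m.astype(np.uint8));i=1+np.argmax(st[1:,4]);meas.append(ce[i]);print(n,ce[i].round(1),st[i])
    def res(v,w=(0,1)):
        o=[]
        for i in w:
            s=sil([p,q][i],cyl(v[0],v[1],0,P[1:]));Y,X=np.mgrid[:384,:512];o+=[(s*X).sum()/s.sum()-meas[i][0],(s*Y).sum()/s.sum()-meas[i][1]]
        return o
    for w in((0,),(1,),(0,1)):
        r=least_squares(res,xy,args=(w,),diff_step=.02);print(w,r.x.round(4),r.fun.round(2))
    for k,pic in enumerate((p,q)):
        c=proj(pic,[*xy,.05]).astype(int);overlay(pic,[c_[j:j+36] for c_ in cyl(*r.x,0,P) for j in(0,36)],"/tmp/o.png",(slice(c[1]-18,c[1]+18),slice(c[0]-18,c[0]+18)),8);tiles.append(cv2.imread("/tmp/o.png"))
cv2.imwrite("pics/b.png",np.vstack([np.hstack(tiles[:2]),np.hstack(tiles[2:])]))
E
```

```text
mid [295.8 199.1] [291 195  10   9  65]
mid [276.8 164. ] [274 163   6   3  16]
(0,) [ 0.4576 -0.1061] [-0. -0.]
(1,) [ 0.4557 -0.124 ] [0. 0.]
(0, 1) [ 0.4573 -0.1088] [ 0.69  0.   -0.06  1.57]
tall [363.8 197.9] [360 195   8   7  50]
tall [279.4 136.8] [277 135   6   5  27]
(0,) [ 0.4249 -0.3612] [0.01 0.02]
(1,) [ 0.4175 -0.3867] [-0.02 -0.  ]
(0, 1) [ 0.4232 -0.3631] [ 0.55  0.35 -0.6   1.87]
```

View pics/b.png

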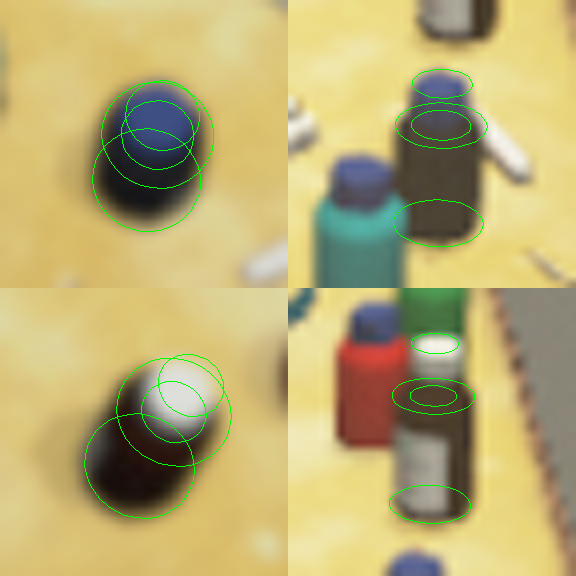

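The overlay matches to within about 2–3 mm. I'm taking middle at (0.457,-0.107) and tall at (0.421,-0.360). I'll keep one tool yaw of about -79°, so the fingers close along the rack's x axis, clear of the neighbouring bottles.

```bash
cat >> h.py <<'E'
def plan(wps,yaw=None,vmax=.058):
    """wps: world targets; prints tool-frame rows (cm) and turns, reaching yaw over the first rows"""
    s=get_state();pos=np.array(s["tcp_pos"]);y=s["eef_rot"][2];yaw=y if yaw is None else yaw;n=int(np.ceil(abs(yaw-y)/10.5));k=0
    print("from",pos.round(4),"rot",np.round(s["eef_rot"],2),"t",s["time_s"])
    for w in wps:
        w=np.array(w);m=max(1,int(np.ceil(np.linalg.norm(w-pos)/vmax)));d=(w-pos)/m*100
        for _ in range(m):
            a=np.radians(y);t=-(yaw-s["eef_rot"][2])/n if k<n else 0
            print([round(x,2) for x in(np.cos(a)*d[0]+np.sin(a)*d[1],np.sin(a)*d[0]-np.cos(a)*d[1],-d[2])],round(t,2));y-=t;k+=1
        pos=w;print("--",w)
E
python3 -c "
from h import *
plan([(.45,.40,.24),(.457,-.107,.2)],-79.2)"
```

```text
from [0.2122 0.6408 0.2266] rot [-180.     -0.    -18.32] t 1.5
[np.float64(5.02), np.float64(2.56), np.float64(-0.22)] 10.15
[np.float64(5.4), np.float64(1.64), np.float64(-0.22)] 10.15
[np.float64(5.6), np.float64(0.66), np.float64(-0.22)] 10.15
[np.float64(5.63), np.float64(-0.33), np.float64(-0.22)] 10.15
[np.float64(5.48), np.float64(-1.32), np.float64(-0.22)] 10.15
[np.float64(5.16), np.float64(-2.27), np.float64(-0.22)] 10.15
-- [0.45 0.4  0.24]
[np.float64(5.55), np.float64(0.98), np.float64(0.44)] 0
[np.float64(5.55), np.float64(0.98), np.float64(0.44)] 0
[np.float64(5.55), np.float64(0.98), np.float64(0.44)] 0
[np.float64(5.55), np.float64(0.98), np.float64(0.44)] 0
[np.float64(5.55), np.float64(0.98), np.float64(0.44)] 0
[np.float64(5.55), np.float64(0.98), np.float64(0.44)] 0
[np.float64(5.55), np.float64(0.98), np.float64(0.44)] 0
[np.float64(5.55), np.float64(0.98), np.float64(0.44)] 0
[np.float64(5.55), np.float64(0.98), np.float64(0.44)] 0
-- [ 0.457 -0.107  0.2  ]
```

{"api": "jog_arm", "payload": {
  "moves": [
    [[5.0,2.6,-0.2],10.15,8.76],
    [[5.4,1.6,-0.2],10.15,8.76],
    [[5.6,0.7,-0.2],10.15,8.76],
    [[5.6,-0.3,-0.2],10.15,8.76],
    [[5.5,-1.3,-0.2],10.15,8.76],
    [[5.2,-2.3,-0.2],10.15,8.76],
    [[5.5,1.0,0.4],0,8.76],
    [[5.5,1.0,0.4],0,8.76],
    [[5.5,1.0,0.4],0,8.76],
    [[5.5,1.0,0.4],0,8.76],
    [[5.5,1.0,0.4],0,8.76],
    [[5.5,1.0,0.4],0,8.76]
  ],
  "newtons": 15
}}

```text
time_s: 3.0
tcp_pos: [0.452, 0.0622, 0.2149]
eef_rot: [-179.9, 0.0, -79.2]
contact_force: [1.0, -1.0, -0.4]
gripper_width: 0.0876
gripper_force: 0.0
```

```bash
python3 -c "
from h import *
plan([(.457,-.107,.2),(.457,-.107,.038)])"
```

```text
from [0.452  0.0622 0.2149] rot [-1.7994e+02  2.0000e-02 -7.9190e+01] t 3.0
[np.float64(5.57), np.float64(0.89), np.float64(0.5)] 0
[np.float64(5.57), np.float64(0.89), np.float64(0.5)] 0
[np.float64(5.57), np.float64(0.89), np.float64(0.5)] 0
-- [ 0.457 -0.107  0.2  ]
[np.float64(0.0), np.float64(-0.0), np.float64(5.4)] 0
[np.float64(0.0), np.float64(-0.0), np.float64(5.4)] 0
[np.float64(0.0), np.float64(-0.0), np.float64(5.4)] 0
-- [ 0.457 -0.107  0.038]
```

{"api": "jog_arm", "payload": {
  "moves": [
    [[5.5,0.9,0.5],0,8.76],
    [[5.5,0.9,0.5],0,8.76],
    [[4.5,0.7,0.5],0,8.76],
    [[0,0,0],0,8.76],
    [[0,0,0],0,8.76]
  ]
}}

```text
time_s: 3.62
tcp_pos: [0.4567, -0.0932, 0.1997]
eef_rot: [-180.0, 0.0, -79.3]
contact_force: [0.4, -0.0, -0.5]
gripper_width: 0.0875
gripper_force: 0.0
```

```bash
python3 - <<'E'
from h import *
plan([(.457,-.107,.2),(.457,-.107,.038)])
p=capture("top");q=capture("side");t=[]
for pic in(p,q):
    c=proj(pic,[.457,-.107,.1]).astype(int);t.append(cv2.resize(pic["pixels"][c[1]-40:c[1]+30,c[0]-35:c[0]+35],(390,390),interpolation=cv2.INTER_CUBIC))
cv2.imwrite("pics/hov.png",np.hstack(t))
E
```

```text
from [ 0.4567 -0.0932  0.1997] rot [-179.99    0.    -79.28] t 3.625
[np.float64(1.36), np.float64(0.22), np.float64(-0.03)] 0
-- [ 0.457 -0.107  0.2  ]
[np.float64(0.0), np.float64(-0.0), np.float64(5.4)] 0
[np.float64(0.0), np.float64(-0.0), np.float64(5.4)] 0
[np.float64(0.0), np.float64(-0.0), np.float64(5.4)] 0
-- [ 0.457 -0.107  0.038]
```

View pics/hov.png

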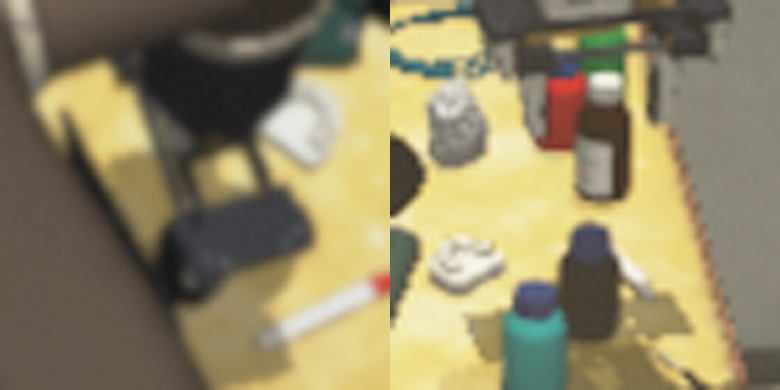

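The side crop shows the open fingers at x≈532 and x≈652, straddling the blue-cap bottle at x≈590, so the gripper is centred. Next is the last 14 mm, then the descent and the grip.

{"api": "jog_arm", "payload": {
  "moves": [
    [[1.4,0.2,0],0,8.76],
    [[0,0,4.0],0,8.76],
    [[0,0,4.0],0,8.76],
    [[0,0,4.0],0,8.76],
    [[0,0,3.2],0,8.76],
    [[0,0,1.0],0,8.76],
    [[0,0,0],0,8.76],
    [[0,0,0],0,4.5],
    [[0,0,0],0,4.5],
    [[0,0,0],0,4.5],
    [[0,0,0],0,4.5],
    [[0,0,0],0,4.5]
  ],
  "newtons": 15
}}

```text
time_s: 5.22
tcp_pos: [0.4576, -0.1072, 0.038]
eef_rot: [-180.0, -0.0, -79.2]
contact_force: [-0.9, 1.2, 5.8]
gripper_width: 0.0537
gripper_force: 15.0
```

{"api": "jog_arm", "payload": {
  "moves": [
    [[0,0,-1.0],0,4.5],
    [[0,0,-3.0],0,4.5],
    [[0,0,-4.0],0,4.5],
    [[0,0,-4.0],0,4.5],
    [[0,0,-3.0],0,4.5],
    [[0,0,0],0,4.5]
  ]
}}

```text
time_s: 5.98
tcp_pos: [0.4586, -0.1071, 0.1903]
eef_rot: [-179.7, -0.0, -79.2]
contact_force: [0.1, 0.4, -2.3]
gripper_width: 0.0535
gripper_force: 15.0
```

```bash
python3 -c "
from h import *
plan([(.5396,.2963,.19)],vmax=.05)"
```

```text
from [ 0.4586 -0.1071  0.1903] rot [-1.7972e+02 -2.0000e-02 -7.9210e+01] t 5.975
[np.float64(-4.23), np.float64(-1.72), np.float64(0.0)] 0
[np.float64(-4.23), np.float64(-1.72), np.float64(0.0)] 0
[np.float64(-4.23), np.float64(-1.72), np.float64(0.0)] 0
[np.float64(-4.23), np.float64(-1.72), np.float64(0.0)] 0
[np.float64(-4.23), np.float64(-1.72), np.float64(0.0)] 0
[np.float64(-4.23), np.float64(-1.72), np.float64(0.0)] 0
[np.float64(-4.23), np.float64(-1.72), np.float64(0.0)] 0
[np.float64(-4.23), np.float64(-1.72), np.float64(0.0)] 0
[np.float64(-4.23), np.float64(-1.72), np.float64(0.0)] 0
-- [0.5396 0.2963 0.19  ]
```

{"api": "jog_arm", "payload": {
  "moves": [
    [[-2.2,-0.9,0],0,4.5],
    [[-4.2,-1.7,0],0,4.5],
    [[-4.2,-1.7,0],0,4.5],
    [[-4.2,-1.7,0],0,4.5],
    [[-4.2,-1.7,0],0,4.5],
    [[-4.2,-1.7,0],0,4.5],
    [[-4.2,-1.7,0],0,4.5],
    [[-4.2,-1.7,0],0,4.5],
    [[-4.2,-1.7,0],0,4.5],
    [[-2.1,-0.9,0],0,4.5],
    [[0,0,0],0,4.5],
    [[0,0,0],0,4.5]
  ]
}}

```text
time_s: 7.48
tcp_pos: [0.5372, 0.293, 0.1869]
eef_rot: [179.9, -0.0, -79.2]
contact_force: [0.4, 0.1, -1.8]
gripper_width: 0.0538
gripper_force: 15.0
```

```bash
python3 - <<'E'
from h import *
plan([(.5396,.2963,.12)],vmax=.05)
p=capture("top");q=capture("side");t=[];s=get_state()["tcp_pos"]
v=(.5573,.204,.1889)
cur=[rk(v,[(a*.036,b*.036+.094*i,z) for a,b in((-1,-1),(1,-1),(1,1),(-1,1))]) for i in(-1,1) for z in(.035,.016)]+[c[j:j+36] for c in cyl(s[0],s[1],s[2]-.038,PM) for j in(0,36)]
for pic in(p,q):
    c=proj(pic,[.54,.29,.08]).astype(int);overlay(pic,cur,"/tmp/o.png",(slice(c[1]-35,c[1]+30),slice(c[0]-32,c[0]+33)),6);t.append(cv2.imread("/tmp/o.png"))
cv2.imwrite("pics/pl.png",np.hstack(t))
E
```

```text
from [0.5372 0.293  0.1869] rot [ 1.7992e+02 -4.0000e-02 -7.9240e+01] t 7.475
[np.float64(-0.14), np.float64(-0.15), np.float64(3.34)] 0
[np.float64(-0.14), np.float64(-0.15), np.float64(3.34)] 0
-- [0.5396 0.2963 0.12  ]
```

View pics/pl.png

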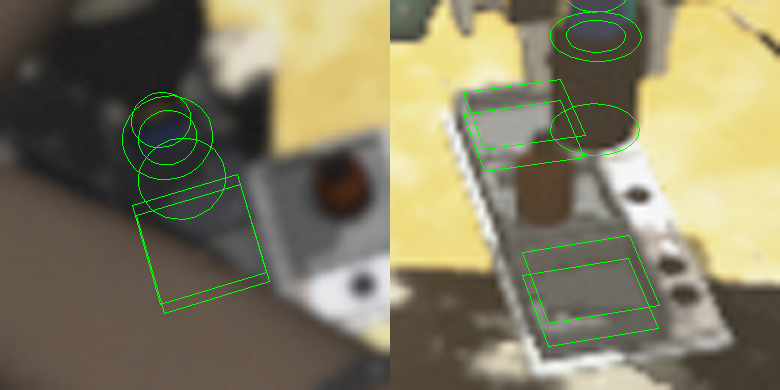

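The held bottle matches the model in the side crop (foot at about (595,130), upright), and the two-dot pocket is at about (590,290). I'm correcting about 3 mm and lowering.

{"api": "jog_arm", "payload": {
  "moves": [
    [[-0.3,-0.3,2.0],0,4.5],
    [[0,0,4.0],0,4.5],
    [[0,0,3.0],0,4.5],
    [[0,0,2.0],0,4.5],
    [[0,0,1.0],0,4.5],
    [[0,0,0.7],0,4.5],
    [[0,0,0],0,4.5],
    [[0,0,0],0,4.5]
  ]
}}

```text
time_s: 8.57
tcp_pos: [0.5405, 0.2977, 0.0614]
eef_rot: [-179.9, 0.0, -79.2]
contact_force: [0.2, -0.8, -1.1]
gripper_width: 0.0537
gripper_force: 15.0
```

{"api": "jog_arm", "payload": {
  "moves": [
    [[0,0,0.4],0,4.5],
    [[0,0,0.2],0,4.5],
    [[0,0,0],0,4.5]
  ]
}}

```text
time_s: 8.95
tcp_pos: [0.54, 0.2973, 0.0544]
eef_rot: [180.0, -0.0, -79.2]
contact_force: [0.0, -0.0, -1.6]
gripper_width: 0.054
gripper_force: 15.0
```

{"api": "jog_arm", "payload": {
  "moves": [
    [[0,0,0.1],0,4.5],
    [[0,0,0],0,4.5],
    [[0,0,0],0,4.5]
  ]
}}

```text
time_s: 9.32
tcp_pos: [0.5402, 0.2975, 0.054]
eef_rot: [-180.0, 0.0, -79.2]
contact_force: [-1.5, -0.9, 4.7]
gripper_width: 0.054
gripper_force: 15.0
```

The force has turned to +4.7 N, so the foot is on the floor. Releasing gently and rising straight up.

{"api": "jog_arm", "payload": {
  "moves": [
    [[0,0,0],0,6.0],
    [[0,0,0],0,7.5],
    [[0,0,0],0,8.5],
    [[0,0,0],0,8.5],
    [[0,0,-1.0],0,8.5],
    [[0,0,-3.0],0,8.5],
    [[0,0,-5.0],0,8.5],
    [[0,0,-5.0],0,8.5],
    [[0,0,-3.0],0,8.5],
    [[0,0,0],0,8.5]
  ]
}}

```text
time_s: 10.58
tcp_pos: [0.5413, 0.2983, 0.2276]
eef_rot: [-179.7, 0.2, -79.2]
contact_force: [1.1, 0.5, -0.3]
gripper_width: 0.0849
gripper_force: 0.0
```

```bash
python3 - <<'E'
from h import *
plan([(.43,0,.23),(.421,-.360,.23)],vmax=.052)
q=capture("side");t=[];v=(.5573,.204,.1889)
cur=[c[j:j+36] for c in cyl(.5396,.2963,.016,PM) for j in(0,36)]
c=proj(q,[.54,.25,.05]).astype(int);overlay(q,cur,"pics/m1.png",(slice(c[1]-35,c[1]+30),slice(c[0]-32,c[0]+33)),6)
E
```

```text
from [0.5413 0.2983 0.2276] rot [-179.68    0.18  -79.21] t 10.575
[np.float64(3.89), np.float64(2.36), np.float64(-0.03)] 0
[np.float64(3.89), np.float64(2.36), np.float64(-0.03)] 0
[np.float64(3.89), np.float64(2.36), np.float64(-0.03)] 0
[np.float64(3.89), np.float64(2.36), np.float64(-0.03)] 0
[np.float64(3.89), np.float64(2.36), np.float64(-0.03)] 0
[np.float64(3.89), np.float64(2.36), np.float64(-0.03)] 0
[np.float64(3.89), np.float64(2.36), np.float64(-0.03)] 0
-- [0.43 0.   0.23]
[np.float64(5.03), np.float64(1.09), np.float64(-0.0)] 0
[np.float64(5.03), np.float64(1.09), np.float64(-0.0)] 0
[np.float64(5.03), np.float64(1.09), np.float64(-0.0)] 0
[np.float64(5.03), np.float64(1.09), np.float64(-0.0)] 0
[np.float64(5.03), np.float64(1.09), np.float64(-0.0)] 0
[np.float64(5.03), np.float64(1.09), np.float64(-0.0)] 0
[np.float64(5.03), np.float64(1.09), np.float64(-0.0)] 0
-- [ 0.421 -0.36   0.23 ]
```

View pics/m1.png

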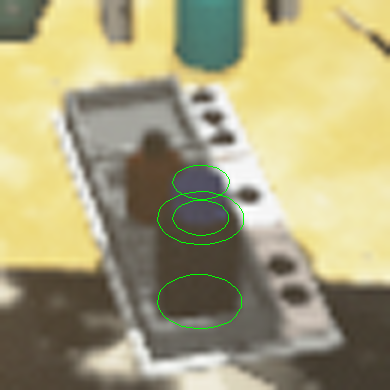

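The middle bottle stands upright in the two-dot pocket at about (200,240), as predicted. Now the tall bottle.

{"api": "jog_arm", "payload": {
  "moves": [
    [[3.9,2.4,0],0,8.7],
    [[3.9,2.4,0],0,8.7],
    [[3.9,2.4,0],0,8.7],
    [[3.9,2.4,0],0,8.7],
    [[3.9,2.4,0],0,8.7],
    [[3.9,2.4,0],0,8.7],
    [[3.9,2.4,0],0,8.7],
    [[5.0,1.1,0],0,8.7],
    [[5.0,1.1,0],0,8.7],
    [[5.0,1.1,0],0,8.7],
    [[5.0,1.1,0],0,8.7],
    [[5.0,1.1,0],0,8.7]
  ]
}}

```text
time_s: 12.12
tcp_pos: [0.418, -0.2596, 0.2228]
eef_rot: [179.9, 0.0, -79.2]
contact_force: [0.0, 1.0, 0.3]
gripper_width: 0.0871
gripper_force: 0.0
```

{"api": "jog_arm", "payload": {
  "moves": [
    [[5.0,1.1,0],0,8.7],
    [[4.0,1.0,0],0,8.7],
    [[0,0,0],0,8.7],
    [[0,0,0],0,8.7]
  ]
}}

```text
time_s: 12.62
tcp_pos: [0.4143, -0.3501, 0.2226]
eef_rot: [179.9, 0.1, -79.3]
contact_force: [0.4, 0.2, -0.8]
gripper_width: 0.0864
gripper_force: 0.0
```

```bash
python3 - <<'E'
from h import *
plan([(.421,-.360,.2)])
s=get_state()["tcp_pos"];q=capture("side");cur=[c[j:j+36] for c in cyl(.421,-.36,0,PT) for j in(0,36)]
c=proj(q,[.43,-.36,.1]).astype(int);overlay(q,cur,"pics/th.png",(slice(c[1]-30,c[1]+20),slice(c[0]-32,c[0]+32)),8)
E
```

```text
from [ 0.4143 -0.3501  0.2226] rot [ 1.7992e+02  7.0000e-02 -7.9270e+01] t 12.625
[np.float64(1.1), np.float64(-0.47), np.float64(2.26)] 0
-- [ 0.421 -0.36   0.2  ]
```

View pics/th.png

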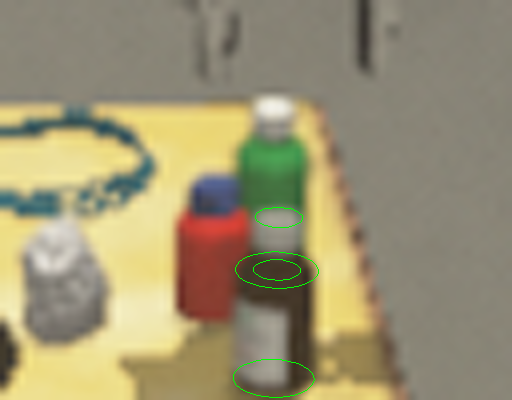

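The white-cap bottle, centred at about (273,300), agrees with the model at (0.421,-0.360), and the fingers straddle it. Now correcting, descending to TCP z = 0.058 and gripping.

{"api": "jog_arm", "payload": {
  "moves": [
    [[1.1,-0.5,1.0],0,8.76],
    [[0,0,1.0],0,8.76],
    [[0,0,4.0],0,8.76],
    [[0,0,4.0],0,8.76],
    [[0,0,4.0],0,8.76],
    [[0,0,2.4],0,8.76],
    [[0,0,0],0,8.76],
    [[0,0,0],0,8.76]
  ]
}}

```text
time_s: 13.68
tcp_pos: [0.4226, -0.3604, 0.0602]
eef_rot: [-180.0, -0.0, -79.2]
contact_force: [0.9, 0.5, -0.2]
gripper_width: 0.0878
gripper_force: 0.0
```

{"api": "jog_arm", "payload": {
  "moves": [
    [[0,0,0.2],0,8.76],
    [[0,0,0],0,8.76],
    [[0,0,0],0,4.5],
    [[0,0,0],0,4.5],
    [[0,0,0],0,4.5],
    [[0,0,0],0,4.5],
    [[0,0,0],0,4.5]
  ],
  "newtons": 20
}}

```text
time_s: 14.55
tcp_pos: [0.4219, -0.3603, 0.0575]
eef_rot: [180.0, 0.0, -79.2]
contact_force: [-0.7, 0.2, 0.6]
gripper_width: 0.0546
gripper_force: 20.0
```

{"api": "jog_arm", "payload": {
  "moves": [
    [[0,0,-1.0],0,4.5],
    [[0,0,-3.0],0,4.5],
    [[0,0,-4.0],0,4.5],
    [[0,0,-4.0],0,4.5],
    [[0,0,-3.5],0,4.5],
    [[0,0,0],0,4.5]
  ]
}}

```text
time_s: 15.3
tcp_pos: [0.4234, -0.361, 0.2162]
eef_rot: [-179.7, -0.2, -79.2]
contact_force: [0.4, 0.0, -2.4]
gripper_width: 0.0546
gripper_force: 20.0
```

```bash
python3 - <<'E'
from h import *
plan([(.44,-.02,.21),(.575,.1117,.21)],vmax=.047)
E
```

```text
from [ 0.4234 -0.361   0.2162] rot [-179.72   -0.21  -79.21] t 15.3
[np.float64(-4.15), np.float64(-1.0), np.float64(0.08)] 0
[np.float64(-4.15), np.float64(-1.0), np.float64(0.08)] 0
[np.float64(-4.15), np.float64(-1.0), np.float64(0.08)] 0
[np.float64(-4.15), np.float64(-1.0), np.float64(0.08)] 0
[np.float64(-4.15), np.float64(-1.0), np.float64(0.08)] 0
[np.float64(-4.15), np.float64(-1.0), np.float64(0.08)] 0
[np.float64(-4.15), np.float64(-1.0), np.float64(0.08)] 0
[np.float64(-4.15), np.float64(-1.0), np.float64(0.08)] 0
-- [ 0.44 -0.02  0.21]
[np.float64(-2.08), np.float64(-3.15), np.float64(-0.0)] 0
[np.float64(-2.08), np.float64(-3.15), np.float64(-0.0)] 0
[np.float64(-2.08), np.float64(-3.15), np.float64(-0.0)] 0
[np.float64(-2.08), np.float64(-3.15), np.float64(-0.0)] 0
[np.float64(-2.08), np.float64(-3.15), np.float64(-0.0)] 0
-- [0.575  0.1117 0.21  ]
```

{"api": "jog_arm", "payload": {
  "moves": [
    [[-2.2,-0.5,0],0,4.5],
    [[-4.4,-1.0,0],0,4.5],
    [[-4.4,-1.0,0],0,4.5],
    [[-4.4,-1.0,0],0,4.5],
    [[-4.4,-1.0,0],0,4.5],
    [[-4.4,-1.0,0],0,4.5],
    [[-4.4,-1.0,0],0,4.5],
    [[-4.4,-1.0,0],0,4.5],
    [[-4.4,-1.0,0],0,4.5],
    [[-4.4,-1.0,0],0,4.5],
    [[-4.4,-1.0,0],0,4.5],
    [[-2.2,-0.5,0],0,4.5]
  ]
}}

```text
time_s: 16.8
tcp_pos: [0.4388, 0.1374, 0.2117]
eef_rot: [179.9, -0.0, -79.1]
contact_force: [-0.5, -1.0, -1.3]
gripper_width: 0.0543
gripper_force: 20.0
```

```bash
python3 - <<'E'
from h import *
plan([(.575,.1117,.21)],vmax=.04)
E
```

```text
from [0.4388 0.1374 0.2117] rot [ 1.7992e+02 -1.0000e-02 -7.9140e+01] t 16.8
[np.float64(1.27), np.float64(-3.22), np.float64(0.04)] 0
[np.float64(1.27), np.float64(-3.22), np.float64(0.04)] 0
[np.float64(1.27), np.float64(-3.22), np.float64(0.04)] 0
[np.float64(1.27), np.float64(-3.22), np.float64(0.04)] 0
-- [0.575  0.1117 0.21  ]
```

{"api": "jog_arm", "payload": {
  "moves": [
    [[0.8,-2.0,0],0,4.5],
    [[1.3,-3.2,0],0,4.5],
    [[1.3,-3.2,0],0,4.5],
    [[1.0,-2.6,0],0,4.5],
    [[0.7,-1.9,0],0,4.5],
    [[0,0,0],0,4.5],
    [[0,0,0],0,4.5]
  ]
}}

```text
time_s: 17.68
tcp_pos: [0.5749, 0.1095, 0.2116]
eef_rot: [179.9, -0.0, -79.2]
contact_force: [0.1, -0.2, -3.0]
gripper_width: 0.0548
gripper_force: 20.0
```

```bash
python3 - <<'E'
from h import *
plan([(.575,.1117,.21)],vmax=.04)
p=capture("side");s=get_state()["tcp_pos"];z0=s[2]-.0575
a=p["pixels"].astype(int)
# held bottle edges in side view at mid body height: dark columns
for h in(.015,.035):
    u,v=proj(p,[s[0],s[1]-0,z0+h]);r=a[int(round(v)),int(u)-14:int(u)+15].sum(1)//3;print(round(u,1),r.tolist())
E
```

```text
from [0.5749 0.1095 0.2116] rot [ 1.7989e+02 -1.0000e-02 -7.9240e+01] t 17.675
[np.float64(-0.21), np.float64(-0.05), np.float64(0.16)] 0
-- [0.575  0.1117 0.21  ]
253.4 [94, 92, 89, 83, 139, 203, 215, 205, 154, 125, 133, 147, 157, 159, 159, 148, 107, 57, 60, 58, 57, 122, 194, 200, 145, 112, 115, 116, 117]
253.4 [90, 96, 97, 93, 87, 84, 155, 196, 154, 128, 136, 149, 157, 160, 161, 149, 109, 56, 56, 56, 56, 89, 156, 203, 212, 212, 209, 206, 203]
```

The held bottle's edges are at columns 247–260, centred on the predicted 253.4, so it hangs true. Lowering into the three-dot pocket.

{"api": "jog_arm", "payload": {
  "moves": [
    [[-0.2,0,2.0],0,4.5],
    [[0,0,4.0],0,4.5],
    [[0,0,3.0],0,4.5],
    [[0,0,2.0],0,4.5],
    [[0,0,1.2],0,4.5],
    [[0,0,0.8],0,4.5],
    [[0,0,0],0,4.5],
    [[0,0,0],0,4.5]
  ]
}}

```text
time_s: 18.73
tcp_pos: [0.5759, 0.1119, 0.0833]
eef_rot: [-179.9, 0.0, -79.2]
contact_force: [-0.4, -0.5, -1.5]
gripper_width: 0.0549
gripper_force: 20.0
```

{"api": "jog_arm", "payload": {
  "moves": [
    [[0,0,0.5],0,4.5],
    [[0,0,0.3],0,4.5],
    [[0,0,0],0,4.5],
    [[0,0,0],0,4.5]
  ]
}}

```text
time_s: 19.23
tcp_pos: [0.5755, 0.1117, 0.0746]
eef_rot: [-180.0, -0.0, -79.2]
contact_force: [0.3, 0.4, -2.0]
gripper_width: 0.0546
gripper_force: 20.0
```

{"api": "jog_arm", "payload": {
  "moves": [
    [[0,0,0.1],0,4.5],
    [[0,0,0],0,4.5],
    [[0,0,0],0,4.5]
  ]
}}

```text
time_s: 19.6
tcp_pos: [0.5755, 0.1118, 0.0736]
eef_rot: [-180.0, 0.0, -79.2]
contact_force: [1.4, -0.4, -2.0]
gripper_width: 0.0545
gripper_force: 20.0
```

{"api": "jog_arm", "payload": {
  "moves": [
    [[0,0,0.1],0,4.5],
    [[0,0,0],0,4.5],
    [[0,0,0],0,4.5]
  ]
}}

```text
time_s: 19.98
tcp_pos: [0.5755, 0.1117, 0.0735]
eef_rot: [-180.0, -0.0, -79.2]
contact_force: [-3.3, -0.0, 6.3]
gripper_width: 0.0546
gripper_force: 20.0
```

Contact at +6.3 N. Releasing and going up and away.

{"api": "jog_arm", "payload": {
  "moves": [
    [[0,0,0],0,6.0],
    [[0,0,0],0,7.5],
    [[0,0,0],0,8.5],
    [[0,0,0],0,8.5],
    [[0,0,-1.0],0,8.5],
    [[0,0,-3.0],0,8.5],
    [[0,0,-5.0],0,8.5],
    [[0,0,-5.0],0,8.5],
    [[0,0,-3.0],0,8.5],
    [[0,0,0],0,8.5],
    [[0,0,0],0,8.5]
  ]
}}

```text
time_s: 21.35
tcp_pos: [0.575, 0.1117, 0.2425]
eef_rot: [180.0, 0.0, -79.2]
contact_force: [0.7, 0.3, -0.2]
gripper_width: 0.085
gripper_force: 0.0
```

```bash
python3 - <<'E'
from h import *
q=capture("side");p=capture("top")
for n,P,xy,z in(("tall",PT,(.575,.1117),.016),("mid",PM,(.5396,.2963),.016)):
    S=sil(q,cyl(*xy,z,P))>.5
    for f in(.02,.05,P[0][2]-.005,P[1][2]-.006):
        u,v=proj(q,[*xy,z+f]);r=q["pixels"][int(round(v)),int(u)-11:int(u)+12].astype(int).sum(1)//3;m=np.nonzero(S[int(round(v))])[0];print(n,f,round(u,1),m.min()-int(u)+11,m.max()-int(u)+11,r.tolist())
for t in("middle_bottle","tall_bottle","small_bottle"):
  for pic,c in((q,"side"),(p,"top")):
    print(t,c,[(round(r["confidence"],2),np.round(r["pixel"]).tolist()) for r in regions_of(pic,t)[:5]])
print([proj(q,[*xy,.06]).round() for xy in((.575,.1117),(.5396,.2963),(.5573,.204))],get_state()["tcp_pos"])
E
```

```text
tall 0.02 253.7 6 18 [119, 94, 105, 93, 89, 105, 124, 136, 140, 142, 151, 159, 148, 110, 63, 61, 60, 63, 72, 85, 94, 122, 145]
tall 0.05 253.6 6 18 [201, 204, 211, 217, 207, 153, 111, 92, 70, 62, 63, 62, 63, 62, 62, 61, 62, 60, 101, 160, 185, 184, 181]
tall 0.076 253.6 5 18 [202, 202, 204, 207, 209, 185, 60, 61, 64, 64, 64, 63, 63, 65, 64, 63, 62, 63, 91, 110, 95, 99, 101]
tall 0.11299999999999999 253.5 8 15 [212, 211, 208, 207, 208, 210, 210, 203, 168, 141, 145, 144, 142, 139, 148, 175, 196, 200, 186, 129, 102, 105, 113]
mid 0.02 264.8 5 18 [97, 125, 146, 155, 135, 75, 60, 60, 62, 60, 62, 60, 62, 59, 59, 61, 59, 59, 66, 82, 83, 86, 99]
mid 0.05 264.9 5 19 [102, 108, 112, 119, 108, 74, 61, 62, 63, 63, 65, 67, 66, 67, 64, 65, 61, 59, 61, 84, 114, 146, 173]
mid 0.063 264.9 5 19 [136, 126, 117, 103, 93, 64, 64, 65, 66, 70, 74, 74, 75, 75, 71, 69, 67, 67, 75, 137, 187, 187, 185]
mid 0.09 265.0 7 15 [66, 66, 67, 67, 67, 65, 78, 99, 106, 107, 107, 106, 108, 112, 110, 115, 133, 132, 97, 93, 112, 154, 183]
middle_bottle side [(0.74, [266.0, 182.0]), (0.55, [267.0, 219.0])]
middle_bottle top [(0.73, [268.0, 191.0]), (0.71, [385.0, 193.0]), (0.47, [320.0, 209.0])]
tall_bottle side [(0.8, [256.0, 190.0]), (0.4, [279.0, 127.0])]
tall_bottle top [(0.51, [410.0, 203.0]), (0.4, [242.0, 179.0])]
small_bottle side []
small_bottle top []
[array([254., 197.]), array([265., 224.]), array([259., 209.])] [0.57537967 0.11166198 0.2421013 ]
```

Both bottles match the predicted upright outlines in their pockets, and the gripper is clear at z = 0.24. Handing in.

```bash
python3 -c "
from plant import close_job
print(close_job())"
```

```text
the job is handed in; nothing more can be done
None
```

The middle (blue-cap) bottle stands upright in the two-dot pocket and the tall (white-cap) bottle in the three-dot pocket, set down in that order; the final camera check matched both, and I handed the job in at about 21 s without a verdict shown.

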